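Close and lock the glass polisher

TASK

Close the polisher: draw the yellow lid out from under the clear shelf, set it down in the open and take it again by its grip bar, then lower it gently onto the polisher's mouth so that it sits fully home and level with both ears down between the steel pins. Then turn the blue lock collar clockwise by its orange handle until the handle's red-tipped arm points at the red mark, and stop there. Leave the two jars and the tape roll where they stand.

Things in the scene. Friction and masses are not known exactly. Their poses are not given: they have to be found in the camera images.
- lid: Loose yellow lid, 0.3 kg, upright under the clear shelf's front edge, one ear sticking out to the robot. Origin: centre of underside, z up. Black bevelled plug (radius 43 mm, z 0-6 mm) under a disc (radius 52, z 6-14). Two ears along +x and -x: 24 wide, z 6-14, out to 82 mm from the centre. Grey grip bar on top along y: 56 long (y), 18 wide (x), z 14-44. Half-turn symmetric.
- riser: Fixed clear acrylic shelf on two side panels, open at front and back. Origin on the table, 60 mm in front of its front edge at mid width. Board: x +60 to +220 mm, y -130 to +130, z 56 to 64; panels at both y ends, 8 mm thick. The lid comes out along -x of this frame; draw it about 120 mm for room to grip its bar.
- polisher: Fixed bench polisher: grey base 200 x 200 x 50 mm under a round white rim (outer radius 84 mm, mouth radius 46, upper face 120 mm above the table). Origin: centre of its underside, z up. The lid's ears go along its +x and -x (either way round), each between upright steel pins that leave a 31 mm gap from 55 to 81 mm off centre and stand 9 mm above the rim.
- polisher_rim (a point): Centre of the polisher's mouth, in the plane of the rim's upper face. With the lid seated its disc rests on this face, so the lid's origin is 6 mm below this point.
- collar (a joint): Angle of the blue collar round the rim (outer radius 97 mm), rad, growing clockwise seen from above: 0 open, 1.309 on the red mark, end stop 1.6. Stays where left (friction 0.3 N m). Two claws facing each other, 30 mm wide, reach in to 62 mm from the axis, 11 to 19 mm above the rim; below 0.75 rad they clear the ears' way down, at the mark they lie over the ears, 3 mm above them.
- collar_handle (a point): Top centre of the collar's upright orange round handle: diameter 20 mm, standing 45 mm above the rim (top 165 mm above the table), 112 mm from the axis, on an arm with a red tip pointing outwards (124 mm). At collar angle a it stands at 217.5 degrees minus a (from the polisher's +x towards +y).
- jar_tall: Clear plastic jar with glass pieces, radius 36 mm, 120 mm high, standing loose on the rear of the clear shelf. Origin: centre of its underside. Leave alone.
- jar_wide: Clear plastic jar with glass pieces, radius 45 mm, 110 mm high, standing loose on the table. Origin: centre of its underside. Leave alone.
- tape: Loose roll of brown tape lying flat, radius 50 mm, 36 mm high. Origin: centre of its underside. Leave alone.
- polisher_mark (a point): The red mark: top centre of a fixed red block, 20 x 14 mm, 138 mm from the polisher's axis at 142.5 degrees (from the polisher's +x towards +y), 116 mm above the table.
Things that resemble listed ones, but are neither listed nor needed, are in the scene too. There is more than one size of the lid; the job needs the smallest.

How it is judged (in metres and radians):
On the way, in this order (a step that is already met when the one before it is completed fails the run):
1. the lid lies flat on the table in the open, let go, its centre at least 30 mm in front of the shelf's front edge (x of lid in the frame of riser below 0.03 m and height (world z) of lid below 0.005 m and angle between lid's own z axis and vertical below 0.05 rad and contact force between the fingers and lid below 0.1 N), for 0.2 s.
2. the lid sits home on the rim, ears between the pins, with the collar still open (under 0.8 rad) (horizontal distance between lid and polisher_rim below 0.006 m and z of lid in the frame of polisher_rim below -0.0035 m and angle between lid's own z axis and vertical below 0.04 rad and angle between the x axis of lid and the x axis of polisher, either way round below 0.12 rad and value of joint collar below 0.8 rad), for 0.2 s.
At the end, for the whole second after the job is handed in: The lid rests on the polisher's rim: centre within 6 mm of the mouth's centre, no more than 2.5 mm above home, level within 0.04 rad, ears along the slots within 0.12 rad. The collar is at rest within 0.1 rad of the red mark (1.209 to 1.409 rad). Jars and tape are within 30 mm of where they started (horizontal distance between lid and polisher_rim below 0.006 m and z of lid in the frame of polisher_rim below -0.0035 m and angle between lid's own z axis and vertical below 0.04 rad and angle between the x axis of lid and the x axis of polisher, either way round below 0.12 rad and value of joint collar between 1.209 and 1.409 rad and linear speed of lid below 0.02 m/s and velocity of joint collar between -0.05 and 0.05 rad/s and distance of each of jar_tall, jar_wide, tape from where it was at the start of the episode below 0.03 m); the robot touches nothing.
It fails at once if the tall jar is pushed 30 mm or tipped (distance of jar_tall from where it was at the start of the episode above 0.03 m or angle between jar_tall's own z axis and vertical above 0.4 rad).
It fails at once if the wide jar is pushed 30 mm or tipped (distance of jar_wide from where it was at the start of the episode above 0.03 m or angle between jar_wide's own z axis and vertical above 0.4 rad).
It fails at once if the tape roll is pushed 30 mm (distance of tape from where it was at the start of the episode above 0.03 m).
It fails at once if the lid is let fall, more than about 10 mm (moving faster than 0.4 m/s while not held) (contact force between the fingers and lid below 0.1 N and linear speed of lid above 0.4 m/s).
It also fails if it takes over 72 s, if anything falls off the work surface, if the arm or the gripper's body presses on something with over 40 N, if the wrist force passes 120 N, or if a joint passes its speed limit or range.

ROBOT

A 6-joint arm with a two-finger parallel gripper is mounted at the origin on the work surface. World frame = base frame: x ahead of the robot, y to its left, z up, the work surface at z = 0. Lengths are in mm, angles in rad, forces in N, time in s.
With the tool pointing down it reaches from about 275 to 750 mm from the base axis. Payload 10.2 kg.
Tool frame: the origin (TCP) lies at the very end of the fingers, on their centre line; the grasp point (between the pads) lies 19 mm behind it (ctrl.pinch_z is the distance from the TCP to the grasp point, in mm); z points along the fingers, y is the direction in which the jaws open and shut (so a half turn about z gives the same grasp; the last joint's range is limited). The gripper opens to 88 mm and grips with 3 to 60 N. Pads are 18 mm wide; open, the fingers measure 123 mm over their backs; the gripper's body (75 mm by 187 mm) begins 45 mm behind the grasp point.
Start: joints at [1.106, 0.313, 1.498, -0, 1.331, -0.223], TCP at [125.724, 509.73, 238.72] pointing down, gripper open.
Joint ranges: [-2.94, 2.94], [-0.97, 2.17], [0.19, 2.56], [-1.23, 4.37], [0.02, 3.11], [-2.88, 2.88]. Speed limits (rad/s): [2.39, 2.39, 3.01, 3.14, 3.14, 3.14].

INTERFACE

Orientations are given as a unit quaternion [x, y, z, w].
In Python, from cell import ctrl, vision gives the robot as it stands. The module is installed in compiled form; this text tells all that it offers.
- The arm moves only by the tool step_arm, never from a script. Its arguments are lists of equal length, an entry for each row: "grip": the opening, from 0 (shut) to 1 (fully open); "offset": the shift along the world's x, y, z in m, a list of three; "rotation": the turn, a rotation vector about the world's x, y, z in degrees, a list of three. In form: {"grip": [grip, ...], "offset": [[tx, ty, tz], ...], "rotation": [[rx, ry, rz], ...]}. A call has 1 to 5 rows; each row is the pose to reach, as a shift and turn from the pose measured when the call began; what a row does not reach only later rows make up. A row lasts 1/12 s, in which the tool goes at most 41.7 mm and 7.16 degrees, less where a joint would pass 70% of its speed; a pose out of reach is approached as far as the arm can. A call with a gripper value outside its range is refused whole. The fingers move at their own pace and stop on an object; "grip_force" is the grip in N (left out, the last holds). Time passes only in rows, so rows that repeat a pose let the fingers close. It gives the time, the measured TCP pose, the force and the opening at its end, in the units of the state.
- ctrl.read_state(): the state, without advancing time (a new reading comes with each control period).
- vision.grab_frame(name): name is "scene" or "top"; returns the picture (400x640x3 uint8, red, green, blue); there is no depth.
- vision.camera_model(name): a dict with "fx", "fy", "cx", "cy" (pixels), "D" ([k1, k2, p1, p2, k3] as OpenCV has them; the pictures are not rectified), "R" (3x3) and "t" (3): a world point X has camera coordinates R X + t. Camera axes: x right, y down, z forward; pixel columns grow to the right and rows downward; lengths in mm; the calibration is good to about 2 mm. A picture is of the moment at which its call begins. camera_model takes no time and is no camera call.
- ctrl.hand_in(): hands the job in, once; it reports no verdict.
The state is a dict: "time_s": time; "qpos": joint angles; "qd": joint speeds; "tau": joint torques, N m; "eef_pos": TCP position; "tool_rot": TCP orientation; "wrist_force": force on the tool from outside, world axes, zero at the start; "ft_torque": the same for the moment, N m; "width": finger opening in mm.
Only numpy, scipy, OpenCV 4.12 (cv2) and the standard library are available. Lean on these libraries where they do the work, as an engineer would, in place of code of your own. Each camera call takes 0.05 s, during which the arm holds its last target. There are 200 camera calls.

## Working session

There is one attempt and no reset: what is moved stays moved. The work goes in short steps, Python scripts to look and compute and a tool call to move; the robot and the scene stay as the last step left them, time stands still between calls to the robot, and variables do not carry over. Pictures are saved under pics/ and viewed, about 8 in all and at most 12, crops included, and the job is handed in when it is done.

Besides the shell and the picture viewer there is one more tool, called after "Call:" as name(argument=value, ...) on one line, values as JSON. step_arm: Moves the arm, as the interface text tells. Its arguments: {"type":"object","properties":{"grip":{"type":"array","items":{"type":"number"}},"offset":{"type":"array","items":{"type":"array","items":{"type":"number"}}},"rotation":{"type":"array","items":{"type":"array","items":{"type":"number"}}},"grip_force":{"type":"number"}},"required":["grip","offset","rotation"]}

```bash
mkdir -p pics
cat > h.py <<'E'
import numpy as np, cv2
from cell import ctrl, vision
def cam(n):
    m=vision.camera_model(n); K=np.array([[m['fx'],0,m['cx']],[0,m['fy'],m['cy']],[0,0,1.]])
    return K,np.array(m['D'],float),np.array(m['R'],float),np.array(m['t'],float).ravel()
def ray(n,px):
    K,D,R,t=cam(n); u=cv2.undistortPoints(np.array(px,float).reshape(-1,1,2),K,D).reshape(-1,2)
    d=np.c_[u,np.ones(len(u))]@R; return -R.T@t,d
def onz(n,px,z):
    c,d=ray(n,px); return c+d*((z-c[2])/d[:,2])[:,None]
def proj(n,X):
    K,D,R,t=cam(n); return cv2.projectPoints(np.array(X,float).reshape(-1,1,3),cv2.Rodrigues(R)[0],t,K,D)[0].reshape(-1,2)
def tri(p1,p2,n1='scene',n2='top'):
    c1,d1=ray(n1,p1);c2,d2=ray(n2,p2);o=[]
    for a,b in zip(d1,d2):
        s=np.linalg.lstsq(np.c_[a,-b],c2-c1,rcond=None)[0]; P=c1+a*s[0];Q=c2+b*s[1]; o.append(np.r_[(P+Q)/2,np.linalg.norm(P-Q)])
    return np.array(o)
def save(n,f):
    im=vision.grab_frame(n)[:,:,::-1].copy(); cv2.imwrite('pics/'+f,im); return im
E
python3 - <<'E'
from h import *
for n in('scene','top'):
    save(n,n+'0.png'); K,D,R,t=cam(n); print(n,K[0,0],D,(-R.T@t).round(),R[2].round(2))
print(ctrl.read_state())
E
```

```text
scene 446.60468494967546 [-0.08590332  0.          0.          0.          0.        ] [1165.  574. 1113.] [-0.49 -0.43 -0.76]
top 438.8625768612028 [-0.12012267  0.          0.          0.          0.        ] [ 350.   -2. 1415.] [ 0.14  0.   -0.99]
{'time_s': 0.1, 'qpos': array([ 1.10561198e+00,  3.13390472e-01,  1.49832534e+00,  1.34495709e-05,
        1.33102556e+00, -2.23399089e-01]), 'qd': array([ 1.34579840e-03, -1.77046891e-03, -3.48561773e-03, -2.16493011e-04,
       -4.23738464e-04,  5.37502660e-05]), 'tau': array([ 2.87310992e-03, -4.02808714e+01, -2.52645832e+01,  6.95335586e-02,
        3.41501925e-02, -2.53521637e-05]), 'eef_pos': array([125.6138783 , 509.53094751, 238.23360026]), 'tool_rot': array([ 1.20599937e-01,  9.92701025e-01, -5.38446331e-04, -2.00010995e-04]), 'wrist_force': array([-0.53763549, -0.06990076, -0.28871051]), 'ft_torque': array([ 0.07938813,  0.0333829 , -0.00435665]), 'width': 88.54794496662248}
```

View pics/scene0.png

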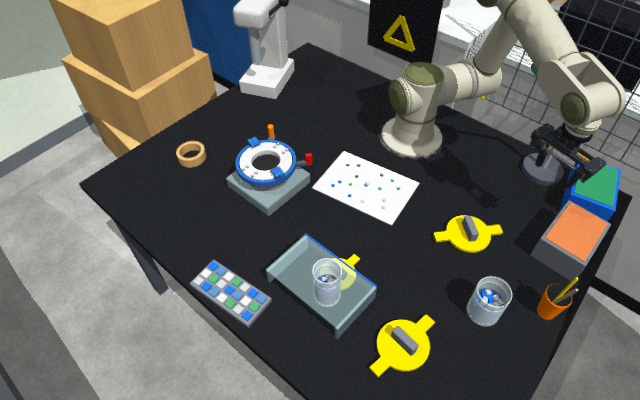

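View pics/top0.png

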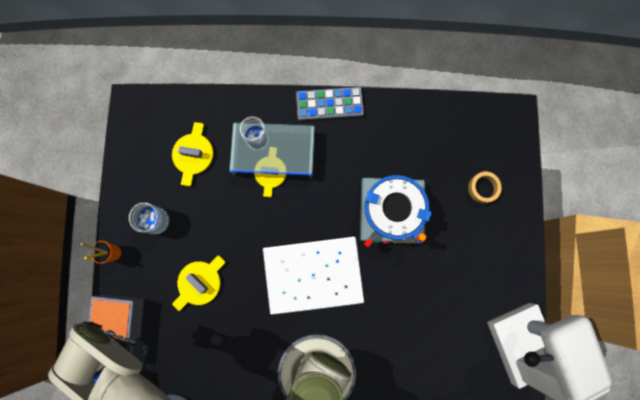

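Scene view: candidate lids are yellow ones at scene (470,232), (403,345) and one under the clear shelf at (345,268). In the top view these are (199,284), (192,154) and (270,172). The polisher is at top (397,208), orange handle (422,238), red mark (368,242). I choose the one under the shelf, and will check it in a close crop.

Run:
```python
from h import *
a=cv2.imread('pics/top0.png');b=cv2.imread('pics/scene0.png')
f=lambda im,x,y,w,h:cv2.resize(im[y:y+h,x:x+w],(400,300),interpolation=cv2.INTER_CUBIC)
cv2.imwrite('pics/c1.png',np.vstack([np.hstack([f(a,220,115,100,75),f(a,347,172,100,75)]),np.hstack([f(b,260,225,128,96),f(b,220,115,100,75)])]))
for n,im in(('top',a),('scene',b)):
    h=cv2.cvtColor(im,cv2.COLOR_BGR2HSV)
    for c,lo,hi in(('yel',(24,120,80),(34,255,255)),('blue',(105,150,80),(125,255,255)),('org',(8,200,150),(20,255,255)),('red',(0,180,100),(4,255,255))):
        m=cv2.inRange(h,lo,hi); k,l,s,ce=cv2.connectedComponentsWithStats(m)
        print(n,c,[(s[i].tolist(),ce[i].round(1).tolist()) for i in range(1,k) if s[i,4]>12])
```

```text
top yel [([171, 122, 43, 65, 1479], [192.1, 153.9]), ([254, 173, 32, 25, 452], [268.9, 182.2]), ([84, 252, 23, 8, 56], [94.3, 255.1]), ([172, 255, 54, 56, 1638], [198.5, 282.7])]
top blue [([344, 89, 7, 7, 44], [346.8, 92.1]), ([336, 91, 5, 5, 21], [337.6, 93.0]), ([299, 92, 7, 7, 47], [302.0, 95.1]), ([326, 99, 8, 7, 48], [329.4, 102.0]), ([319, 101, 4, 5, 17], [320.5, 102.6]), ([354, 106, 7, 7, 46], [357.0, 108.8]), ([309, 109, 7, 7, 47], [312.0, 111.9]), ([346, 108, 5, 4, 19], [348.1, 109.4]), ([302, 111, 4, 4, 16], [303.5, 112.5]), ([246, 127, 15, 9, 48], [252.7, 129.5]), ([229, 170, 26, 3, 68], [241.4, 171.0]), ([261, 171, 18, 3, 29], [269.2, 171.9]), ([286, 172, 27, 4, 66], [297.9, 173.3]), ([365, 175, 67, 65, 848], [398.5, 207.6]), ([141, 207, 13, 6, 36], [147.3, 209.4]), ([146, 218, 9, 9, 36], [149.1, 221.6]), ([93, 375, 6, 7, 19], [95.2, 378.1])]
top org [([417, 234, 9, 7, 46], [421.3, 236.9])]
top red [([364, 239, 8, 8, 41], [367.5, 242.8])]
scene yel [([383, 15, 32, 37, 505], [400.0, 34.3]), ([481, 95, 5, 4, 13], [482.7, 96.6]), ([433, 215, 70, 38, 1353], [467.6, 234.3]), ([340, 254, 20, 15, 132], [351.7, 260.0]), ([553, 277, 26, 24, 112], [567.2, 287.5]), ([369, 314, 66, 64, 2254], [402.3, 346.0])]
scene blue [([182, 0, 70, 84, 3637], [219.1, 36.3]), ([235, 135, 62, 51, 805], [266.4, 164.7]), ([574, 162, 6, 6, 23], [576.5, 164.8]), ([568, 169, 6, 12, 30], [570.3, 173.9]), ([561, 169, 60, 52, 771], [591.7, 201.8]), ([304, 233, 73, 54, 168], [340.3, 259.5]), ([208, 262, 11, 9, 55], [212.9, 265.7]), ([201, 282, 11, 10, 64], [206.0, 286.1]), ([224, 285, 11, 10, 58], [229.1, 289.5]), ([248, 288, 11, 10, 65], [252.6, 292.7]), ([479, 289, 18, 14, 105], [487.4, 294.9]), ([241, 310, 12, 11, 73], [246.5, 314.9])]
scene org [([268, 124, 6, 14, 69], [270.6, 130.6]), ([544, 292, 28, 27, 171], [554.7, 308.8])]
scene red [([305, 153, 7, 11, 65], [308.4, 157.7])]
```

View pics/c1.png

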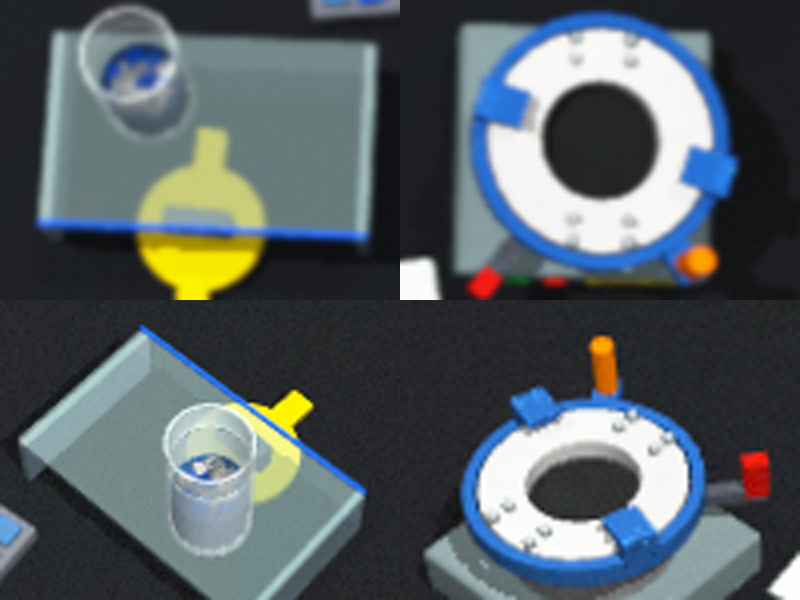

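Crop: the lid under the shelf is yellow and pale where seen through acrylic, disc ≈32 px wide in top (≈104 mm), matching the small lid; the others are ≈41 px. The front ear points down at top (268,196). The polisher's pin pairs lie along the world x axis and the handle is at lower right, so polisher yaw ≈ 0.

Run:
```python
from h import *
a=cv2.imread('pics/top0.png');b=cv2.imread('pics/scene0.png')
ha,hb=[cv2.cvtColor(i,cv2.COLOR_BGR2HSV) for i in(a,b)]
def comps(m,box):
    z=np.zeros_like(m);x,y,w,h=box;z[y:y+h,x:x+w]=m[y:y+h,x:x+w];return z
def big(m):
    return max(cv2.findContours(m,cv2.RETR_EXTERNAL,cv2.CHAIN_APPROX_NONE)[0],key=cv2.contourArea)
# white rim hole (mouth)
res={}
for n,im,box in(('top',a,(378,190,40,36)),('scene',b,(248,148,36,28))):
    g=cv2.cvtColor(im,cv2.COLOR_BGR2GRAY); m=comps(cv2.inRange(g,0,150),box); c=big(m); 
    P=onz(n,c.reshape(-1,2),120)[:,:2]; 
    A=np.c_[2*P,np.ones(len(P))];s=np.linalg.lstsq(A,(P**2).sum(1),rcond=None)[0]; print(n,'mouth',s[:2],np.sqrt(s[2]+s[:2]@s[:2]))
    # blue outer collar
    h=cv2.cvtColor(im,cv2.COLOR_BGR2HSV)
    c=big(comps(cv2.inRange(h,(100,120,60),(125,255,255)),(360,170,80,75) if n=='top' else (230,130,75,60)))
    e=cv2.fitEllipse(cv2.convexHull(c)); print(' collar ell',e, onz(n,[e[0]],128)[0][:2])
    res[n]=e[0]
# red mark / handle
red={n:cv2.inRange(h,(0,150,60),(5,255,255))|cv2.inRange(h,(175,150,60),(180,255,255)) for n,h in(('top',ha),('scene',hb))}
print('red centre tri',tri([[308.4,157.7]],[[367.5,242.8]]), 'handle tri',tri([[270.6,130.6]],[[421.3,236.9]]),'handle top',tri([[270.4,125.8]],[[423,238]]))
# shelf edge
m=cv2.inRange(ha,(105,150,80),(125,255,255));y,x=np.where(comps(m,(225,165,90,15)));Pt=onz('top',np.c_[x,y],64)
mb=cv2.inRange(hb,(105,150,80),(125,255,255));y,x=np.where(comps(mb,(300,230,80,60)));Ps=onz('scene',np.c_[x,y],64)
for P in(Pt,Ps):
    q=np.polyfit(P[:,1],P[:,0],1); print('edge slope(dx/dy)',q,'y ext',P[:,1].min(),P[:,1].max(),'mid',P[:,1].min()/2+P[:,1].max()/2)
# lid
mt=cv2.inRange(ha,(22,60,80),(36,255,255)); mt=comps(mt,(240,140,60,62)); y,x=np.where(mt); print('lid px',x.min(),x.max(),y.min(),y.max(),len(x))
c=big(mt|comps(cv2.inRange(ha,(105,100,60),(125,255,255)),(254,168,32,9))); P=onz('top',c.reshape(-1,2),14)[:,:2]
np.save('lidc.npy',P)
ctr=P.mean(0)
for it in range(30):
    r=np.linalg.norm(P-ctr,axis=1);k=abs(r-52)<5
    A=np.c_[2*P[k],np.ones(k.sum())];s=np.linalg.lstsq(A,(P[k]**2).sum(1),rcond=None)[0];ctr=s[:2]
print('lid ctr',ctr,np.sqrt(s[2]+ctr@ctr),k.sum())
r=P-ctr;d=np.linalg.norm(r,axis=1);E=r[d>62];f=E[E[:,0]<0];g=E[E[:,0]>0]
print('ears',f.mean(0),g.mean(0) if len(g) else None,d.max(),np.degrees(np.arctan2(*(-f.mean(0))[::-1])),np.degrees(np.arctan2(*(g.mean(0))[::-1])))
ys=comps(cv2.inRange(hb,(22,110,80),(36,255,255)),(335,245,30,26));c=big(ys);print('scene ear', onz('scene',c.reshape(-1,2),14)[:,:2].round().tolist())
# jar
```

```text
top mouth [ 523.44775264 -228.21369209] 43.096793187736495
 collar ell ((398.4070129394531, 208.8292236328125), (63.44804382324219, 73.08699035644531), 145.29461669921875) [ 516.01418428 -232.05918571]
scene mouth [ 529.30860751 -204.36565039] 45.49273826915402
 collar ell ((265.32037353515625, 160.3668975830078), (52.2730712890625, 61.51811599731445), 84.8763198852539) [ 530.61055533 -217.79227454]
red centre tri [[ 413.9088731  -143.47955372   99.7189315     2.1986162 ]] handle tri [[ 431.75636762 -295.3059174   142.3849082     4.91818988]] handle top [[ 427.98987914 -296.8294189   159.55410453    3.56903688]]
edge slope(dx/dy) [1.77590880e-02 6.26996272e+02] y ext 28.778167059942735 291.2854416564508 mid 160.03180435819678
edge slope(dx/dy) [2.07631628e-02 6.31482504e+02] y ext 30.36645518654757 292.2833943249137 mid 161.32492475573062
lid px 254 285 147 197 818
lid ctr [612.3661178  168.92629181] 52.12965096084262 31
ears [nan nan] None 59.01592853178634 nan nan
scene ear [[566.0, 162.0], [569.0, 164.0], [573.0, 164.0], [578.0, 164.0], [580.0, 162.0], [584.0, 162.0], [589.0, 162.0], [593.0, 162.0], [593.0, 158.0], [594.0, 155.0], [594.0, 151.0], [596.0, 149.0], [597.0, 147.0], [599.0, 144.0], [597.0, 147.0], [598.0, 151.0], [599.0, 155.0], [600.0, 160.0], [598.0, 162.0], [599.0, 166.0], [599.0, 171.0], [600.0, 175.0], [598.0, 177.0], [599.0, 181.0], [600.0, 186.0], [601.0, 190.0], [599.0, 192.0], [600.0, 196.0], [597.0, 194.0], [596.0, 190.0], [594.0, 188.0], [589.0, 188.0], [585.0, 188.0], [583.0, 190.0], [578.0, 190.0], [574.0, 190.0], [569.0, 191.0], [566.0, 188.0], [564.0, 186.0], [561.0, 184.0], [563.0, 182.0], [562.0, 178.0], [561.0, 173.0], [560.0, 169.0], [562.0, 167.0], [564.0, 165.0]]<stdin>:37: RuntimeWarning: Mean of empty slice.
  ret = um.true_divide(
```

```bash
cat >> h.py <<'E'
def radial(n,im,c,r0,r1,z,ch=None,sgn=0,N=120):
    g=(cv2.cvtColor(im,cv2.COLOR_BGR2GRAY) if ch is None else ch).astype(np.float32)
    rs=np.arange(r0,r1,.5);th=np.arange(N)*2*np.pi/N
    X=np.stack([c[0]+rs*np.cos(th)[:,None],c[1]+rs*np.sin(th)[:,None],np.full((N,len(rs)),z)],-1)
    p=proj(n,X.reshape(-1,3)).astype(np.float32).reshape(N,len(rs),2)
    v=cv2.GaussianBlur(cv2.remap(g,p[...,0],p[...,1],cv2.INTER_LINEAR),(9,1),1.5)
    d=np.gradient(v,axis=1);d=d*sgn if sgn else abs(d);k=d[:,3:-3].argmax(1)+3
    P=X[np.arange(N),k][:,:2];return P,d[np.arange(N),k],th
def circ(P,it=8,tol=3,r=None):
    k=np.ones(len(P),bool)
    for _ in range(it):
        A=np.c_[2*P[k],np.ones(k.sum())];s=np.linalg.lstsq(A,(P[k]**2).sum(1),rcond=None)[0];R=np.sqrt(s[2]+s[:2]@s[:2])
        e=abs(np.linalg.norm(P-s[:2],axis=1)-R);k=e<max(tol,np.median(e)*1.5)
    return s[:2],R,k.sum()
E
python3 - <<'E'
from h import *
a=cv2.imread('pics/top0.png');b=cv2.imread('pics/scene0.png')
for n,im in(('top',a),('scene',b)):
    for it in range(2):
        P,d,th=radial(n,im,(523.5,-227),32,58,120,sgn=1); print(n,'mouth',circ(P))
    sat=cv2.cvtColor(im,cv2.COLOR_BGR2HSV)[...,1]
    P,d,th=radial(n,im,(523.5,-227),70,96,120,ch=sat,sgn=1); print(' white/blue',circ(P))
    B=im[...,0].astype(int)-np.minimum(im[...,1],im[...,2]); ym=np.clip(np.minimum(im[...,1],im[...,2]).astype(int)-im[...,0],0,255).astype(np.uint8)
    P,d,th=radial(n,im,(642,174),38,64,14,ch=ym,sgn=-1); 
    k=(d>2)&(abs(np.sin(th))>.35)&(P[:,0]<625) if n=='top' else (d>2)&(abs(np.sin(th))>.35)&(P[:,0]<632)
    print(' lid',circ(P[k]),circ(P[(d>2)&(abs(np.sin(th))>.35)]),k.sum())
    h=cv2.cvtColor(im,cv2.COLOR_BGR2HSV);m=cv2.inRange(h,(22,60,80),(36,255,255))
    y,x=np.where(m);Q=onz(n,np.c_[x,y],14)[:,:2];Q=Q[(abs(Q[:,1]-174)<25)&(Q[:,0]>550)&(Q[:,0]<735)]
    F=Q[(Q[:,0]<586)];print(' ear front x',F[:,0].min(),'mid y',F[:,1].min(),F[:,1].max(),F.mean(0)); F=Q[Q[:,0]>698];print(' back',len(F),len(F) and (F[:,0].max(),F.mean(0)))
E
```

```text
top mouth (array([ 523.53494365, -228.26277077]), np.float64(44.24679103472842), np.int64(120))
top mouth (array([ 523.53494365, -228.26277077]), np.float64(44.24679103472842), np.int64(120))
 white/blue (array([ 523.88160021, -228.48350021]), np.float64(85.66524475365581), np.int64(111))
 lid (array([642.70781819, 167.77839797]), np.float64(52.783029198627965), np.int64(34)) (array([642.2083928 , 167.77863624]), np.float64(52.379556839461415), np.int64(85)) 34
 ear front x 558.004421517265 mid y 157.4102313821581 187.36705996492904 [572.38797323 172.39663329]
 back 57 (np.float64(724.7535911359134), array([712.22383642, 162.85328039]))
scene mouth (array([ 523.34273936, -226.52726985]), np.float64(45.41723108714594), np.int64(115))
scene mouth (array([ 523.34273936, -226.52726985]), np.float64(45.41723108714594), np.int64(115))
 white/blue (array([ 523.74021401, -225.65017296]), np.float64(85.20702687918798), np.int64(107))
 lid (array([643.65184618, 169.86438892]), np.float64(52.66219961675168), np.int64(26)) (array([644.52983303, 169.6981401 ]), np.float64(53.265254353091855), np.int64(45)) 34
 ear front x 560.2045564430136 mid y 162.0393933707569 190.5804922371475 [573.61048152 176.39682927]
 back 0 0
```

Measured: the polisher axis is at (523.6, −227.3) from both views within 2 mm, with yaw ≈ 0. The lid centre is (643, 169), yaw ≈ −4°, and its 14 mm top plane agrees in both views. The shelf edge is at x ≈ 632. The ear grasp will be at about (575, 173.5) with the jaws at 86°. I'll move there high first.

Call:
step_arm(grip=[1,1,1,1,1], offset=[[0.2,-0.15,0],[0.2,-0.15,0],[0.2,-0.15,0],[0.2,-0.15,0],[0.2,-0.15,0]], rotation=[[0,0,5],[0,0,9.8],[0,0,9.8],[0,0,9.8],[0,0,9.8]], grip_force=30)

```text
time_s: 0.52
eef_pos: [293.4, 383.1, 238.2]
tool_rot: [0.035, 0.999, -0.001, -0.0]
wrist_force: [1.2, 1.6, 0.5]
width: 87.7
```

Call:
step_arm(grip=[1,1,1,1,1], offset=[[0.15,-0.11,0],[0.15,-0.11,0],[0.15,-0.11,0],[0.15,-0.11,0],[0.15,-0.11,0]], rotation=[[0,0,0],[0,0,0],[0,0,0],[0,0,0],[0,0,0]])

```text
time_s: 0.93
eef_pos: [446.1, 270.2, 237.7]
tool_rot: [0.037, 0.999, -0.001, -0.0]
wrist_force: [0.5, -0.3, -0.6]
width: 88.3
```

Call:
step_arm(grip=[1,1,1,1,1], offset=[[0.1,-0.07,-0.05],[0.1,-0.07,-0.05],[0.1,-0.07,-0.05],[0.1,-0.07,-0.05],[0.1,-0.07,-0.05]], rotation=[[0,0,0],[0,0,0],[0,0,0],[0,0,0],[0,0,0]])

```text
time_s: 1.35
eef_pos: [546.9, 198.4, 185.6]
tool_rot: [0.038, 0.999, -0.001, -0.002]
wrist_force: [-0.3, -0.4, -0.4]
width: 88.0
```

Call:
step_arm(grip=[1,1,1,1,1], offset=[[0.026,-0.0245,-0.04],[0.026,-0.0245,-0.08],[0.026,-0.0245,-0.12],[0.026,-0.0245,-0.135],[0.026,-0.0245,-0.135]], rotation=[[0,0,0],[0,0,0],[0,0,0],[0,0,0],[0,0,0]])

```text
time_s: 1.77
eef_pos: [569.6, 174.6, 46.5]
tool_rot: [0.038, 0.999, -0.002, -0.006]
wrist_force: [-1.2, -0.5, 0.3]
width: 88.3
```

Run:
```python
from h import *
b=save('scene','s1.png');a=save('top','t1.png')
s=ctrl.read_state();print(s['eef_pos'],s['wrist_force'])
f=lambda im,x,y,w,h:cv2.resize(im[y:y+h,x:x+w],(400,300),interpolation=cv2.INTER_CUBIC)
cv2.imwrite('pics/c2.png',np.hstack([f(a,220,140,100,75),f(b,300,205,100,75)]))
```

```text
[572.73747947 174.94971781  51.9921237 ] [0.48937161 0.50809817 0.62168409]
```

View pics/c2.png

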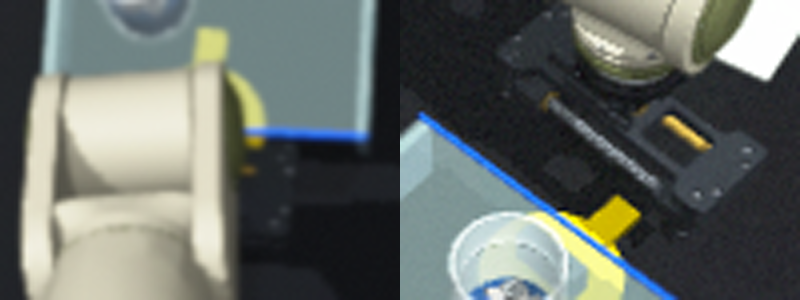

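The gripper stands over the ear, in front of the shelf edge (scene ear at about px (355,258)), clear of the board. I'll descend.

Call:
step_arm(grip=[1,1,1,1,1], offset=[[0,-0.001,-0.02],[0,-0.001,-0.035],[0,-0.001,-0.044],[0,-0.001,-0.048],[0,-0.001,-0.048]], rotation=[[0,0,0],[0,0,0],[0,0,0],[0,0,0],[0,0,0]])

```text
time_s: 2.28
eef_pos: [573.1, 174.4, 4.9]
tool_rot: [0.037, 0.999, -0.001, -0.001]
wrist_force: [-0.7, 0.7, -0.3]
width: 88.2
```

Call:
step_arm(grip=[0,0,0,0,0], offset=[[0,0,0],[0,0,0],[0,0,0],[0,0,0],[0,0,0]], rotation=[[0,0,0],[0,0,0],[0,0,0],[0,0,0],[0,0,0]], grip_force=15)

```text
time_s: 2.7
eef_pos: [573.2, 174.4, 5.3]
tool_rot: [0.037, 0.999, -0.001, -0.001]
wrist_force: [0.3, -0.0, -0.9]
width: 57.1
```

Call:
step_arm(grip=[0,0,0,0,0], offset=[[0,0,-0.001],[0,0,-0.001],[0,0,-0.001],[0,0,-0.001],[0,0,-0.001]], rotation=[[0,0,0],[0,0,0],[0,0,0],[0,0,0],[0,0,0]])

```text
time_s: 3.12
eef_pos: [573.2, 174.4, 4.3]
tool_rot: [0.037, 0.999, -0.001, -0.001]
wrist_force: [-0.7, 1.2, -0.4]
width: 23.7
```

Call:
step_arm(grip=[0,0,0,0,0], offset=[[0,0,0],[0,0,0],[0,0,0],[0,0,0],[0,0,0]], rotation=[[0,0,0],[0,0,0],[0,0,0],[0,0,0],[0,0,0]])

```text
time_s: 3.53
eef_pos: [573.2, 174.4, 4.3]
tool_rot: [0.037, 0.999, -0.001, -0.001]
wrist_force: [1.2, 0.0, 0.1]
width: 23.8
```

Gripped: 23.8 mm opening against a 24 mm ear. I'll draw it out.

Call:
step_arm(grip=[0,0,0,0,0], offset=[[-0.012,0,0],[-0.027,0.0005,0],[-0.042,0.001,0],[-0.057,0.001,0],[-0.065,0.001,0]], rotation=[[0,0,0],[0,0,0],[0,0,0],[0,0,0],[0,0,0]])

```text
time_s: 3.95
eef_pos: [507.3, 175.5, 4.4]
tool_rot: [0.037, 0.999, -0.001, -0.001]
wrist_force: [0.8, 0.0, -1.4]
width: 23.7
```

Call:
step_arm(grip=[0,0,0,0,0], offset=[[-0.015,0,0],[-0.03,0.0005,0],[-0.045,0.001,0],[-0.055,0.001,0],[-0.058,0.001,0]], rotation=[[0,0,0],[0,0,0],[0,0,0],[0,0,0],[0,0,0]])

```text
time_s: 4.37
eef_pos: [448.3, 176.5, 4.4]
tool_rot: [0.037, 0.999, -0.001, -0.001]
wrist_force: [1.4, -0.2, -0.6]
width: 23.8
```

Call:
step_arm(grip=[0.35,0.45,0.45,0.45,0.45], offset=[[0,0,0],[0,0,0],[0,0,0],[0,0,0],[0,0,0]], rotation=[[0,0,0],[0,0,0],[0,0,0],[0,0,0],[0,0,0]])

```text
time_s: 4.78
eef_pos: [448.7, 176.5, 4.3]
tool_rot: [0.037, 0.999, -0.001, -0.001]
wrist_force: [1.0, -0.8, -0.1]
width: 39.5
```

Call:
step_arm(grip=[1,1,1,1,1], offset=[[0,0,0.02],[0,0,0.05],[0,0,0.09],[-0.03,0.0,0.13],[-0.06,0.0,0.16]], rotation=[[0,0,0],[0,0,0],[0,0,0],[0,0,-7],[0,0,-14]])

```text
time_s: 5.2
eef_pos: [395.2, 176.3, 159.7]
tool_rot: [0.162, 0.987, -0.001, -0.0]
wrist_force: [0.3, 1.3, 0.0]
width: 71.0
```

Call:
step_arm(grip=[1,1,1,1,1], offset=[[-0.02,0.04,0],[-0.04,0.08,0],[-0.04,0.12,0],[-0.04,0.14,0],[-0.04,0.14,0]], rotation=[[0,0,-7],[0,0,-14],[0,0,-21],[0,0,-28],[0,0,-35]])

```text
time_s: 5.62
eef_pos: [354.5, 319.9, 160.0]
tool_rot: [0.419, 0.908, 0.0, -0.0]
wrist_force: [-0.5, 0.0, -0.9]
width: 88.2
```

Run:
```python
from h import *
b=save('scene','s2.png');a=save('top','t2.png')
s=ctrl.read_state();print(s['eef_pos'],s['tool_rot'])
f=lambda im,x,y,w,h:cv2.resize(im[y:y+h,x:x+w],(400,300),interpolation=cv2.INTER_CUBIC)
cv2.imwrite('pics/c3.png',np.hstack([f(a,220,160,100,75),f(b,320,185,128,96)]))
for n,im in(('top',a),('scene',b)):
    ym=np.clip(np.minimum(im[...,1],im[...,2]).astype(int)-im[...,0],0,255).astype(np.uint8)
    c=np.array([518.,171.5])
    for _ in range(2):
        P,d,th=radial(n,im,c,38,64,14,ch=ym,sgn=-1); k=(d>5)&(abs(np.sin(th))>.35);c,r,m=circ(P[k])
    print(n,'lid',c,r,m,k.sum())
    y,x=np.where(ym>70);Q=onz(n,np.c_[x,y],14)[:,:2]-c;q=np.linalg.norm(Q,axis=1);E=Q[(q>62)&(q<84)];f_=E[E[:,0]<0];g=E[E[:,0]>0]
    print(' ears',len(f_),f_.mean(0),len(g),g.mean(0),'yaw',np.degrees(np.arctan2(*(g.mean(0)-f_.mean(0))[::-1])))
    g3=im.astype(int);bar=(g3.max(2)-g3.min(2)<40)&(g3.max(2)>50)
    y,x=np.where(bar);Q=onz(n,np.c_[x,y],44)[:,:2];k=np.linalg.norm(Q-c,axis=1)<34;print(' bar',k.sum(),Q[k].mean(0),Q[k].min(0),Q[k].max(0))
```

```text
[354.80052851 317.5344415  159.54239632] [ 4.17239306e-01  9.08796245e-01 -7.51848500e-04 -4.25422775e-04]
top lid [518.01083003 169.70938227] 53.18349042220146 94 94
 ears 64 [-72.2664219    5.23344632] 63 [72.17385776 -4.90718646] yaw -4.015941243867939
 bar 82 [516.30424255 168.21848071] [506.23030084 142.28290094] [524.5882315  193.56204516]
scene lid [519.18319969 173.40481512] 53.1566325345984 94 94
 ears 52 [-72.30621361   5.65327085] 55 [71.12612449 -5.41115164] yaw -4.411081436138233
 bar 158 [525.33622098 175.81720809] [491.76414702 145.792529  ] [541.91381037 204.7239037 ]
```

View pics/c3.png

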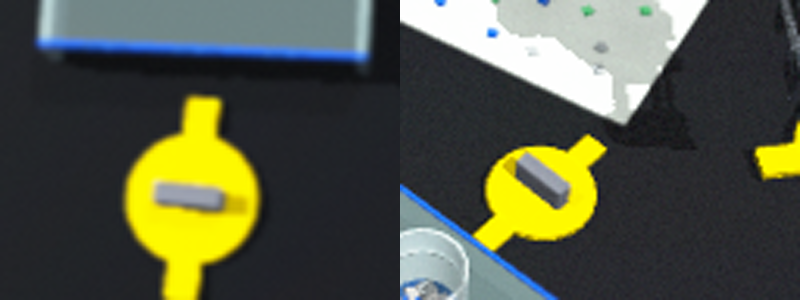

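The lid lies flat in the open at (518.5, 171.5), yaw −4.2°, with its bar upright on top (two views agree, and so does the robot's pull). Next I'll turn the jaws to −4.2° and take the bar.

Call:
step_arm(grip=[1,1,1,1,1], offset=[[0.03,-0.026,0],[0.06,-0.052,0],[0.09,-0.08,0],[0.12,-0.106,0],[0.14,-0.125,0]], rotation=[[0,0,-7],[0,0,-14],[0,0,-21],[0,0,-28],[0,0,-35]])

```text
time_s: 6.13
eef_pos: [496.9, 188.9, 159.5]
tool_rot: [0.673, 0.74, -0.001, -0.0]
wrist_force: [-0.6, -0.1, 0.5]
width: 88.2
```

Call:
step_arm(grip=[1,1,1,1,1], offset=[[0.023,-0.021,-0.02],[0.023,-0.021,-0.04],[0.023,-0.021,-0.06],[0.023,-0.021,-0.08],[0.023,-0.021,-0.08]], rotation=[[0,0,-5],[0,0,-9.5],[0,0,-9.5],[0,0,-9.5],[0,0,-9.5]])

```text
time_s: 6.55
eef_pos: [518.1, 166.1, 76.2]
tool_rot: [0.731, 0.683, -0.003, -0.002]
wrist_force: [-1.0, 0.7, -0.2]
width: 88.3
```

Call:
step_arm(grip=[1,1,1,1,1], offset=[[0.0005,0.005,-0.01],[0.0005,0.005,-0.03],[0.0005,0.005,-0.045],[0.0005,0.005,-0.055],[0.0005,0.005,-0.058]], rotation=[[0,0,0],[0,0,-0.3],[0,0,-0.3],[0,0,-0.3],[0,0,-0.3]])

```text
time_s: 6.97
eef_pos: [518.2, 171.0, 17.3]
tool_rot: [0.732, 0.681, -0.004, -0.003]
wrist_force: [-0.2, 0.2, -0.1]
width: 88.2
```

Call:
step_arm(grip=[0.5,0.3,0.3,0.3,0.3], offset=[[0,0,0],[0,0,0],[0,0,0],[0,0,0],[0,0,0]], rotation=[[0,0,0],[0,0,0],[0,0,0],[0,0,0],[0,0,0]])

```text
time_s: 7.38
eef_pos: [518.5, 171.0, 17.9]
tool_rot: [0.732, 0.681, -0.003, -0.002]
wrist_force: [0.1, 0.5, 0.8]
width: 56.8
```

Call:
step_arm(grip=[0,0,0,0,0], offset=[[0,0,0],[0,0,0],[0,0,0],[0,0,0],[0,0,0]], rotation=[[0,0,0],[0,0,0],[0,0,0],[0,0,0],[0,0,0]], grip_force=25)

```text
time_s: 7.8
eef_pos: [518.5, 171.0, 17.9]
tool_rot: [0.732, 0.681, -0.004, -0.002]
wrist_force: [-6.5, 0.5, 3.8]
width: 23.5
```

Call:
step_arm(grip=[0,0,0,0,0], offset=[[0,0,0],[0,0,0],[0,0,0],[0,0,0],[0,0,0]], rotation=[[0,0,0],[0,0,0],[0,0,0],[0,0,0],[0,0,0]])

```text
time_s: 8.22
eef_pos: [518.2, 171.1, 17.8]
tool_rot: [0.732, 0.681, -0.004, -0.003]
wrist_force: [-3.6, -0.8, 1.9]
width: 18.0
```

Call:
step_arm(grip=[0,0,0,0,0], offset=[[0,0,0.01],[0,0,0.04],[0,0,0.08],[0,0,0.12],[0,0,0.16]], rotation=[[0,0,0],[0,0,0],[0,0,0],[0,0,0],[0,0,0]])

```text
time_s: 8.63
eef_pos: [518.1, 170.9, 180.1]
tool_rot: [0.732, 0.681, -0.003, -0.002]
wrist_force: [1.6, 0.6, -3.8]
width: 18.0
```

Call:
step_arm(grip=[0,0,0,0,0], offset=[[0.001,-0.03,0.01],[0.002,-0.07,0.02],[0.003,-0.11,0.025],[0.004,-0.15,0.025],[0.005,-0.19,0.025]], rotation=[[0,0,2],[0,0,4],[0,0,4],[0,0,4],[0,0,4]])

```text
time_s: 9.05
eef_pos: [523.1, -21.0, 206.0]
tool_rot: [0.708, 0.706, -0.003, -0.001]
wrist_force: [1.1, -0.8, -3.2]
width: 18.0
```

Call:
step_arm(grip=[0,0,0,0,0], offset=[[0,-0.04,0],[0,-0.08,0],[0,-0.12,0],[0,-0.15,0],[0,-0.165,0]], rotation=[[0,0,0],[0,0,0],[0,0,0],[0,0,0],[0,0,0]])

```text
time_s: 9.47
eef_pos: [522.8, -189.7, 206.3]
tool_rot: [0.709, 0.705, -0.003, -0.001]
wrist_force: [0.1, 0.4, -3.0]
width: 17.9
```

Run:
```python
from h import *
for n,f in(('top','top0'),('scene','scene0')):
    im=cv2.imread(f'pics/{f}.png');g=cv2.cvtColor(im,cv2.COLOR_BGR2GRAY).astype(np.float32)
    # rectified map of rim plane z=129 (pin tops), 2 px/mm
    s=np.arange(-95,95,.5);gx,gy=np.meshgrid(s,s,indexing='ij')
    p=proj(n,np.stack([523.6+gx,-227.3+gy,np.full_like(gx,129)],-1).reshape(-1,3)).astype(np.float32)
    v=cv2.remap(im,p[:,0].reshape(gx.shape),p[:,1].reshape(gx.shape),cv2.INTER_CUBIC)
    v=v[::-1,::-1]; cv2.imwrite(f'pics/r_{n}.png',v)
cv2.imwrite('pics/c4.png',np.hstack([cv2.imread('pics/r_top.png'),cv2.imread('pics/r_scene.png')]))
```

```text
(no output)
```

View pics/c4.png

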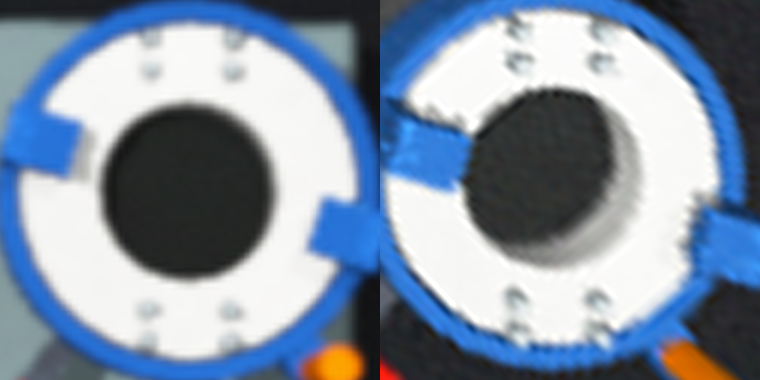

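Rectified pin pairs (top and scene) give a polisher yaw of −0.5° and a pin centre of about (524, −227). I'll go over it and low, then check with the cameras.

Call:
step_arm(grip=[0,0,0,0,0], offset=[[0.001,-0.02,0],[0.001,-0.038,0],[0.001,-0.038,-0.02],[0.001,-0.038,-0.038],[0.001,-0.038,-0.043]], rotation=[[0,0,-0.2],[0,0,-0.2],[0,0,-0.2],[0,0,-0.2],[0,0,-0.2]])

```text
time_s: 9.88
eef_pos: [522.9, -226.8, 160.8]
tool_rot: [0.71, 0.704, -0.004, -0.003]
wrist_force: [0.1, -0.1, -4.2]
width: 17.7
```

```bash
cat > lid.py <<'E'
from h import *
def lid(c,z,tag):
    for n in('top','scene'):
        im=save(n,f'{n}_{tag}.png');k=c
        ym=np.clip(np.minimum(im[...,1],im[...,2]).astype(int)-im[...,0],0,255).astype(np.uint8)
        for _ in range(3):
            P,d,th=radial(n,im,k,40,64,z,ch=ym,sgn=-1);K=(d>8)&(abs(np.sin(th))>.35);k,r,m=circ(P[K])
        y,x=np.where(ym>70);Q=onz(n,np.c_[x,y],z)[:,:2]-k;q=np.linalg.norm(Q,axis=1);E=Q[(q>62)&(q<84)];f=E[E[:,0]<0];g=E[E[:,0]>0]
        print(n,'lid',k.round(1),round(r,1),m,'ears',len(f),f.mean(0).round(1) if len(f) else '',len(g),g.mean(0).round(1) if len(g) else '')
    s=ctrl.read_state();print(s['eef_pos'].round(1),s['tool_rot'].round(4),s['wrist_force'].round(1),s['time_s'])
E
python3 - <<'E'
from lid import *
s=ctrl.read_state();lid((524,-227),s['eef_pos'][2]-4,'p')
E
```

```text
top lid [0. 0.] 0.0 0 ears 0  0 
scene lid [ 529.4 -219.9] 50.8 66 ears 44 [-72.3  -2.6] 44 [70.3 -3.5]
[ 523.6 -227.   162.8] [ 0.71    0.7042 -0.0034 -0.0015] [ 0.   1.  -2.8] 9.9833
  return _methods._mean(a, axis=axis, dtype=dtype,
  ret = ret.dtype.type(ret / rcount)
```

Run:
```python
from h import *
im=cv2.imread('pics/scene_p.png');x,y,w,h=205,95,128,96
k=6;c=cv2.resize(im[y:y+h,x:x+w],None,fx=k,fy=k,interpolation=cv2.INTER_CUBIC)
def outline(cx,cy,z,yaw,col):
    u=np.array([np.cos(yaw),np.sin(yaw)]);v=np.array([-u[1],u[0]])
    for s in(1,-1):
        q=[(45,12),(82,12),(82,-12),(45,-12)]
        P=np.array([[*(np.array([cx,cy])+s*a*u+b*v),z] for a,b in q]);p=((proj('scene',P)-[x,y]+.5)*k).astype(np.int32);cv2.polylines(c,[p],True,col,1)
    t=np.linspace(0,6.28,90);p=((proj('scene',np.c_[cx+52*np.cos(t),cy+52*np.sin(t),0*t+z])-[x,y]+.5)*k).astype(np.int32);cv2.polylines(c,[p],True,col,1)
outline(523.6,-226.5+0.6,158.8,-.0,(0,0,255))
cv2.imwrite('pics/c5.png',c)
```

```text
(no output)
```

View pics/c5.png

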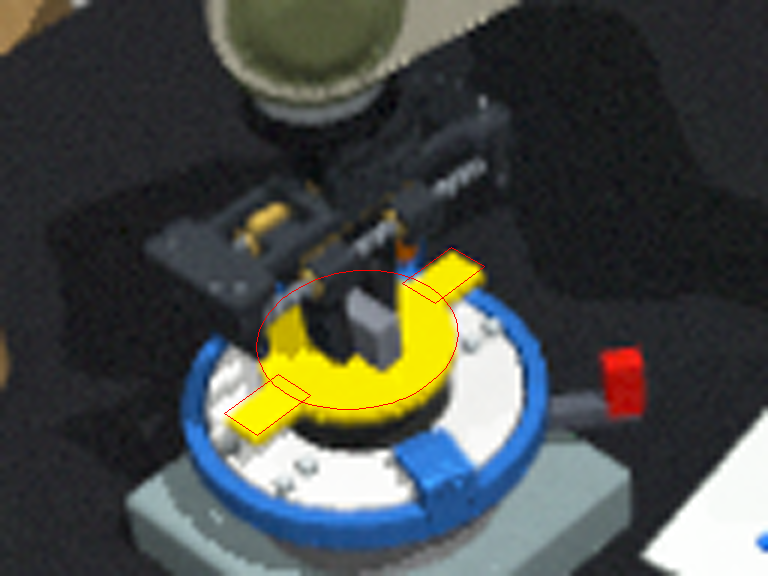

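The overlay agrees: the held lid sits centred over the rim, level, and with its ears along the pin slots. I'll lower it gently while watching the force; home is expected at TCP z ≈ 132.

Call:
step_arm(grip=[0,0,0,0,0], offset=[[0.0003,-0.0006,-0.006],[0.0003,-0.0006,-0.012],[0.0003,-0.0006,-0.018],[0.0003,-0.0006,-0.02],[0.0003,-0.0006,-0.02]], rotation=[[0,0,0],[0,0,0],[0,0,0],[0,0,0],[0,0,0]])

```text
time_s: 10.4
eef_pos: [523.7, -227.4, 142.2]
tool_rot: [0.71, 0.704, -0.003, -0.002]
wrist_force: [-0.2, -0.2, -3.8]
width: 17.7
```

Call:
step_arm(grip=[0,0,0,0,0], offset=[[0,0,-0.002],[0,0,-0.004],[0,0,-0.005],[0,0,-0.006],[0,0,-0.006]], rotation=[[0,0,0],[0,0,0],[0,0,0],[0,0,0],[0,0,0]])

```text
time_s: 10.82
eef_pos: [523.7, -227.4, 136.1]
tool_rot: [0.71, 0.704, -0.004, -0.002]
wrist_force: [-0.2, 0.3, -3.3]
width: 18.0
```

Call:
step_arm(grip=[0,0,0,0,0], offset=[[0,0,-0.001],[0,0,-0.002],[0,0,-0.0028],[0,0,-0.0035],[0,0,-0.0035]], rotation=[[0,0,0],[0,0,0],[0,0,0],[0,0,0],[0,0,0]])

```text
time_s: 11.23
eef_pos: [523.7, -227.4, 132.5]
tool_rot: [0.71, 0.704, -0.003, -0.002]
wrist_force: [-0.3, 0.1, -3.3]
width: 17.6
```

Call:
step_arm(grip=[0,0,0,0,0], offset=[[0,0,-0.0005],[0,0,-0.001],[0,0,-0.0013],[0,0,-0.0013],[0,0,-0.0013]], rotation=[[0,0,0],[0,0,0],[0,0,0],[0,0,0],[0,0,0]])

```text
time_s: 11.65
eef_pos: [523.7, -227.4, 131.8]
tool_rot: [0.71, 0.704, -0.004, -0.002]
wrist_force: [-3.3, 1.7, 6.1]
width: 17.4
```

Contact came at TCP z 131.8, where home is expected. I'll release.

Call:
step_arm(grip=[0.25,0.35,0.45,0.45,0.45], offset=[[0,0,0],[0,0,0],[0,0,0],[0,0,0],[0,0,0]], rotation=[[0,0,0],[0,0,0],[0,0,0],[0,0,0],[0,0,0]])

```text
time_s: 12.07
eef_pos: [523.7, -227.5, 131.7]
tool_rot: [0.71, 0.704, -0.003, -0.002]
wrist_force: [0.5, -0.5, 0.7]
width: 40.0
```

Call:
step_arm(grip=[0.45,0.45,0.45,0.45,0.45], offset=[[0,0,0.01],[0,0,0.03],[0,0,0.06],[0,0,0.09],[0,0,0.11]], rotation=[[0,0,0],[0,0,0],[0,0,0],[0,0,0],[0,0,0]])

```text
time_s: 12.48
eef_pos: [524.1, -227.6, 245.4]
tool_rot: [0.71, 0.704, -0.003, -0.0]
wrist_force: [-0.1, -0.4, 0.7]
width: 39.4
```

Call:
step_arm(grip=[0,0,0,0,0], offset=[[-0.04,-0.01,0],[-0.08,-0.03,0],[-0.12,-0.05,0],[-0.16,-0.07,0],[-0.2,-0.08,0]], rotation=[[0,0,0],[0,0,0],[0,0,0],[0,0,0],[0,0,0]])

```text
time_s: 12.9
eef_pos: [330.7, -306.1, 246.2]
tool_rot: [0.71, 0.704, -0.003, 0.001]
wrist_force: [0.7, -0.3, -0.3]
width: 8.4
```

Run:
```python
from lid import *
lid((524,-227),128,'q')
a=cv2.imread('pics/top_q.png');b=cv2.imread('pics/scene_q.png')
f=lambda im,x,y,w,h:cv2.resize(im[y:y+h,x:x+w],(400,300),interpolation=cv2.INTER_CUBIC)
cv2.imwrite('pics/c6.png',np.hstack([f(a,347,172,100,75),f(b,220,115,100,75)]))
```

```text
top lid [ 526.  -227.9] 50.7 94 ears 58 [-71.4   0.5] 58 [71.4 -0.1]
scene lid [ 528.1 -223.8] 52.2 73 ears 42 [-72.4   0.1] 45 [71.8  0.6]
[ 328.7 -306.8  246.4] [ 7.119e-01  7.023e-01 -3.700e-03  2.000e-04] [ 0.9 -0.4 -0.5] 13.0
```

View pics/c6.png

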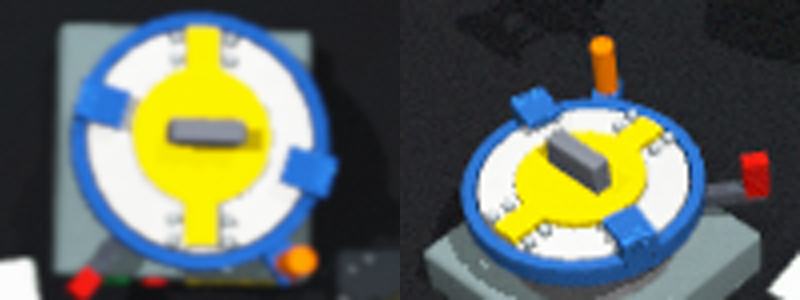

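The lid is home: it is level, its ears lie between the pins in both views, and the released height of 114 mm matches. The collar handle is still at its start. Next I'll turn the jaws tangential (−53°) above the handle at about (433, −295).

Call:
step_arm(grip=[0.5,0.5,0.5,0.5,0.5], offset=[[0.02,0.002,0],[0.04,0.005,0],[0.06,0.007,0],[0.08,0.01,0],[0.104,0.0115,0]], rotation=[[0,0,-7],[0,0,-14],[0,0,-21],[0,0,-28],[0,0,-35]])

```text
time_s: 13.42
eef_pos: [434.1, -294.5, 247.1]
tool_rot: [0.891, 0.453, -0.003, -0.001]
wrist_force: [0.3, 0.0, 0.6]
width: 32.4
```

Call:
step_arm(grip=[0.5,0.5,0.5,0.5,0.5], offset=[[0,0,-0.01],[0,0,-0.03],[0,0,-0.05],[0,0,-0.06],[0,0,-0.06]], rotation=[[0,0,-7],[0,0,-14],[0,0,-17],[0,0,-17],[0,0,-17]])

```text
time_s: 13.83
eef_pos: [434.0, -293.6, 185.6]
tool_rot: [0.948, 0.318, -0.004, -0.003]
wrist_force: [-1.4, -0.1, -0.7]
width: 44.2
```

Run:
```python
from h import *
a=save('top','t3.png');b=save('scene','s3.png');s=ctrl.read_state();print(s['eef_pos'],s['tool_rot'],s['width'])
f=lambda im,x,y,w,h:cv2.resize(im[y:y+h,x:x+w],(400,300),interpolation=cv2.INTER_CUBIC)
cv2.imwrite('pics/c7.png',np.hstack([f(a,357,182,100,75),f(b,220,85,100,75)]))
for n,im in(('top',a),('scene',b)):
    m=cv2.inRange(cv2.cvtColor(im,cv2.COLOR_BGR2HSV),(8,180,110),(20,255,255));y,x=np.where(m);k=(abs(x-(421 if n=='top' else 270))<15)&(abs(y-(237 if n=='top' else 130))<15);print(n,k.sum(),x[k].mean(),y[k].mean(),x[k].min(),x[k].max(),y[k].min(),y[k].max())
    if n=='top': print(onz(n,[[x[k].max()-3,y[k].max()-3]],165))
```

```text
[ 434.57710485 -294.6002809   188.00042513] [ 9.48295809e-01  3.17372438e-01 -3.05181792e-03 -6.92564842e-04] 43.815216964693015<stdin>:6: RuntimeWarning: Mean of empty slice.
  ret = ret.dtype.type(ret / rcount)
Traceback (most recent call last):
ValueError: zero-size array to reduction operation minimum which has no identity
```

View pics/c7.png

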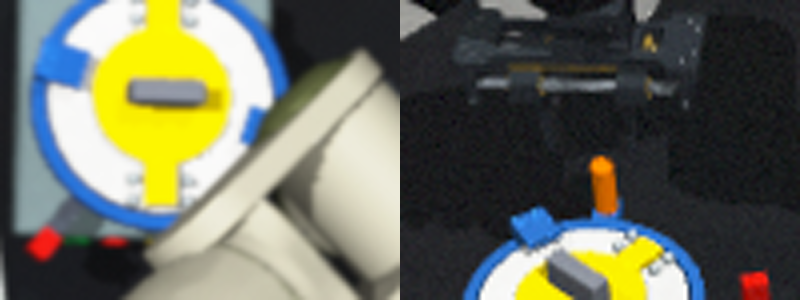

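The fingers straddle the handle (scene handle tip at about px (270,124)). I'll descend to TCP z ≈ 143 and close lightly.

Call:
step_arm(grip=[0.5,0.5,0.5,0.5,0.5], offset=[[-0.001,-0.001,-0.008],[-0.001,-0.001,-0.018],[-0.001,-0.001,-0.03],[-0.001,-0.001,-0.042],[-0.001,-0.001,-0.045]], rotation=[[0,0,0],[0,0,0],[0,0,0],[0,0,0],[0,0,0]])

```text
time_s: 14.35
eef_pos: [433.0, -295.1, 141.2]
tool_rot: [0.948, 0.317, -0.004, -0.002]
wrist_force: [-0.4, 0.3, -1.7]
width: 43.8
```

Call:
step_arm(grip=[0.1,0.1,0.1,0.1,0.1], offset=[[0,0,0],[0,0,0],[0,0,0],[0,0,0],[0,0,0]], rotation=[[0,0,0],[0,0,0],[0,0,0],[0,0,0],[0,0,0]], grip_force=8)

```text
time_s: 14.77
eef_pos: [432.4, -294.6, 141.5]
tool_rot: [0.948, 0.318, -0.004, -0.003]
wrist_force: [-5.6, 4.1, 3.5]
width: 19.6
```

Gripped (19.6 mm against the 20 mm handle). I'll sweep clockwise along the 113 mm arc, 6° per row.

Call:
step_arm(grip=[0.1,0.1,0.1,0.1,0.1], offset=[[-0.0061,0.0103,0.001],[-0.0115,0.0208,0.001],[-0.0158,0.0318,0.001],[-0.0189,0.0432,0.001],[-0.0208,0.0549,0.001]], rotation=[[0,0,-6],[0,0,-12],[0,0,-18],[0,0,-24],[0,0,-30]])

```text
time_s: 15.18
eef_pos: [410.8, -239.7, 142.1]
tool_rot: [0.998, 0.059, -0.004, -0.003]
wrist_force: [0.7, -3.1, -9.0]
width: 19.8
```

Call:
step_arm(grip=[0.1,0.1,0.1,0.1,0.1], offset=[[0.0001,0.0118,0],[0.0007,0.0236,0],[0.0024,0.0353,0],[0.0054,0.0468,0],[0.0096,0.0578,0]], rotation=[[0,0,-6],[0,0,-12],[0,0,-18],[0,0,-24],[0,0,-30]])

```text
time_s: 15.6
eef_pos: [420.1, -181.7, 142.1]
tool_rot: [0.979, -0.204, -0.003, -0.004]
wrist_force: [0.9, -4.6, -7.1]
width: 19.8
```

Call:
step_arm(grip=[0.1,0.1,0.1,0.1,0.1], offset=[[0.0045,0.0083,0],[0.0094,0.0164,0],[0.0148,0.024,0],[0.0148,0.024,0],[0.0148,0.024,0]], rotation=[[0,0,-4.8],[0,0,-9.6],[0,0,-14.3],[0,0,-14.3],[0,0,-14.3]])

```text
time_s: 16.02
eef_pos: [435.1, -157.5, 142.1]
tool_rot: [0.946, -0.323, -0.002, -0.004]
wrist_force: [3.0, 0.1, -5.2]
width: 19.6
```

Call:
step_arm(grip=[0.5,0.5,0.5,0.5,0.5], offset=[[0,0,0],[0,0,0],[0,0,0],[0,0,0],[0,0,0]], rotation=[[0,0,0],[0,0,0],[0,0,0],[0,0,0],[0,0,0]])

```text
time_s: 16.43
eef_pos: [435.1, -157.7, 142.2]
tool_rot: [0.946, -0.323, -0.002, -0.004]
wrist_force: [-0.2, -0.3, -0.1]
width: 44.0
```

Call:
step_arm(grip=[0.5,0.5,0.5,0.5,0.5], offset=[[0,0,0.01],[0,0,0.03],[0,0,0.06],[0,0,0.1],[0,0,0.13]], rotation=[[0,0,0],[0,0,0],[0,0,0],[0,0,0],[0,0,0]])

```text
time_s: 16.85
eef_pos: [435.0, -157.8, 275.0]
tool_rot: [0.946, -0.323, -0.001, -0.004]
wrist_force: [0.9, 0.0, -0.1]
width: 44.0
```

Call:
step_arm(grip=[0.5,0.5,0.5,0.5,0.5], offset=[[-0.03,0.03,0],[-0.06,0.06,0],[-0.09,0.09,0],[-0.1,0.13,0],[-0.1,0.17,0]], rotation=[[0,0,0],[0,0,0],[0,0,0],[0,0,0],[0,0,0]])

```text
time_s: 17.27
eef_pos: [333.0, 13.1, 275.4]
tool_rot: [0.946, -0.324, -0.001, -0.004]
wrist_force: [1.3, -1.1, -0.1]
width: 44.0
```

Run:
```python
from lid import *
lid((524,-227),128,'z')
a=cv2.imread('pics/top_z.png');b=cv2.imread('pics/scene_z.png')
f=lambda im,x,y,w,h:cv2.resize(im[y:y+h,x:x+w],(400,300),interpolation=cv2.INTER_CUBIC)
cv2.imwrite('pics/c8.png',np.vstack([np.hstack([f(a,347,172,100,75),f(b,220,115,100,75)]),np.hstack([cv2.resize(a,(400,250)),cv2.resize(b,(400,250))])]))
```

```text
top lid [ 525.8 -228.1] 50.4 94 ears 1 [-61.3  12. ] 0 
scene lid [ 528.4 -223.1] 52.6 85 ears 17 [-65.9   0.5] 12 [71.8 10.1]
[334.   16.8 275.5] [ 9.477e-01 -3.192e-01 -6.000e-04 -4.700e-03] [ 1.1 -0.5 -0.1] 17.3667
```

View pics/c8.png

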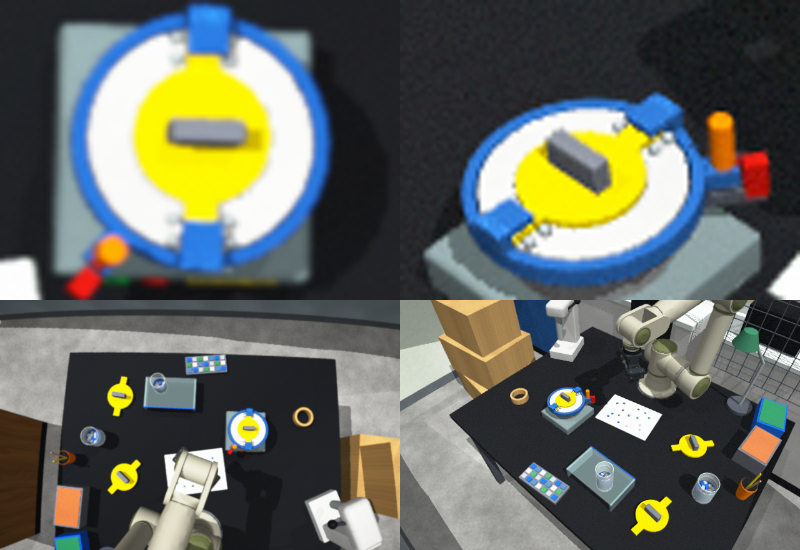

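The claws lie over both ears (top px ≈ (399,179) and (398,233)). The handle's red tip points at the mark. The lid has not moved, and the jars and tape are where they started. The handle's final TCP gives a collar angle of about 1.31 rad. I'll hand in.

```bash
python3 -c "
from cell import ctrl
print(ctrl.hand_in())"
```

```text
the job is handed in; nothing more can be done
None
```

I closed and locked the polisher and handed the job in after about 17 s of robot time; no verdict came back.

- **Lid out:** I pulled the lid out by its ear, 125 mm along −x, and let it go flat on the table. It lay about 114 mm in front of the shelf edge, and both camera views agreed on its position to within 4 mm.
- **Lid seated:** I took it again by the grip bar and lowered it into the mouth. It touched down at a height of 131.8 mm, which puts the lid's origin at 114.0 mm, the home height. The push on contact was about 9 N.
- **Collar:** I turned it by its orange handle along the arc. From the handle's final position the angle is about 1.31 rad, against 1.309 at the mark.

**Final pictures:** The lid looks level, with its ears between the pins and the claws over them. The red tip points at the red mark. The jars and tape look unmoved, though I judged that by eye and did not measure it.

**Disagreement:** After the collar was turned, the lid's outline in the pictures was off the mouth's centre by 2.3 mm (top view) and about 5 mm (scene view). The bar hides part of the disc, and the disc's side face probably shifts the scene fit. I relied on the robot's own position and contact height, which agree with home.

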